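# Release the loaded glue press

## Robot

A 6-joint arm with a two-finger parallel gripper is mounted at the origin on the work surface. World frame = base frame: x ahead of the robot, y to its left, z up, the work surface at z = 0. Lengths are in mm, angles in degrees, forces in N, time in s.
With the tool pointing down it reaches from about 375 to 975 mm from the base axis. Payload 3.8 kg.
Tool frame: the origin (TCP) lies at the very end of the fingers, on their centre line; the grasp point (between the pads) lies manip.hold_point_z behind it (manip.hold_point_z is the distance from the TCP to the grasp point, in mm); x points along the fingers, z is the direction in which the jaws open and shut, and the axes are right-handed (so a half turn about x gives the same grasp; the last joint's range is limited). The gripper opens to 88 mm and grips with 3 to 60 N. Pads are 18 mm wide; open, the fingers measure 123 mm over their backs; the gripper's body (75 mm by 187 mm) begins 45 mm behind the grasp point.
Start: joints at [-72.015, 15.12, 91.902, -0, 72.978, -2.114], TCP at [231.958, -633.888, 238.706] pointing down, gripper open.
Joint ranges: [-150.88, 150.88], [-54.13, 125.18], [17.81, 147.31], [-75.09, 255.09], [0, 152.58], [-146.25, 146.25]. Speed limits (degrees/s): [147.25, 147.25, 180, 180, 180, 180].

## Interface

Orientations are given as [roll, pitch, yaw] about the fixed x, y, z axes, in that order (R = Rz(yaw) Ry(pitch) Rx(roll)).
In Python, from bench import manip gives the robot as it stands.
- The arm moves only by the tool apply_moves, never from a script. Its argument "targets" is a list that holds one entry, the list of rows, each a list of 5 numbers: the shift along the tool's x, y, z in cm, then the turn about the tool's x in degrees, then the gripper's target within -1 to 1 (fully open at 1, half-way at 0, shut at -1). A call has 1 to 5 rows; each row shifts and turns the commanded pose from where the row before left it, along the tool's axes as they then stand; what a row does not reach is not made up. A row lasts 1/10 s, in which the tool goes at most 50 mm and 8.59 degrees, less where a joint would pass 70% of its speed; a pose out of reach is approached as far as the arm can. A call with a gripper value outside its range is refused whole. The fingers move at their own pace and stop on an object; "newtons" is the grip in N (left out, the last holds). Time passes only in rows, so rows that do not move let the fingers close. It gives the time, the measured TCP pose, the force and the opening at its end, in the units of the state.
- manip.observe(): the state, without advancing time (a new reading comes with each control period).
- manip.snapshot(name): name is "side" or "top" or "wrist"; returns a dict with "img" (400x640x3 uint8, red, green, blue), "z_map" (400x640 float32, mm along the optical axis (not along the pixel's ray), 0 where there is no reading), "fx", "fy", "cx", "cy" (pixels), "extrinsics" (4x4, takes a point from camera to world coordinates). Camera axes: x right, y up, looking along -z (the intrinsics and any distortion apply to the point x, -y, -z); pixel columns grow to the right and rows downward; lengths in mm; the calibration is good to about 2 mm. A picture is of the moment at which its call begins.
- manip.close_job(): hands the job in, once; it reports no verdict.
Trained networks look in a picture, given as the dict that the camera call returned (one of the last four; its "shot" number tells which), for a name from the list of things; names that differ only in an ending like _2 or _b are one class to them, and where a whole thing is asked for, a point or a joint stands for the part that bears it (a point fixed in the world has none). Each returns a list of dicts, best first, with "score" (0 to 1); they miss things now and then, are a little off and sometimes report something else, mostly with a low value. They report only what shows in the picture. A call takes as long as a camera call.
- manip.trace(picture, thing): "region" (400x640 bool, what is visible of it) and "point" ([column, row] in pixels, amid what is visible of it).
The state is a dict: "time": time; "joint_pos": joint angles; "qvel": joint speeds; "joint_torque": joint torques, N m; "position": TCP position; "orientation": TCP orientation; "wrist_force": force on the tool from outside, world axes, zero at the start; "moment": the same for the moment, N m; "finger_gap": finger opening in mm.
Only numpy, scipy, OpenCV 4.12 (cv2) and the standard library are available. Lean on these libraries where they do the work, as an engineer would, in place of code of your own. Each camera call takes 0.05 s, during which the arm holds its last target.

## Task

The glue has set: unlock the bench press that has the wooden board clamped in it. Slide its safety catch all the way across to the far end of its rails by the upright tab, then push the release button that was under it fully in, so that the button stays in. Leave the catch open, and leave the other, empty press alone.

Things in the scene. Friction and masses are not known exactly. Their poses are not given: they have to be found in the camera images.
- press_tab (a point): Sizes in mm. Black tab (12 thick along y, 36 wide, 36 tall) upright on the loaded press's aluminium catch (66 along x, 54 along y, plate top 60 above table). Point on its centre line, 22 above the plate, 14 below its top. z up; x from deck to clamping bed; y: the way the catch opens (left, seen from the robot), 70 to its stop, 2.5 N. Starts 0 to 8 open, tab above the button; stays where left.
- press_release_top (a point): Centre of the top of the loaded press's release button (sizes in mm): round, dark steel, diameter 30, top 52 above the table when out, hidden under the catch. Same axes as the tab. Catch fully open: plate edge 43 from this centre. Beside it only low rails (tops 44 above the table, 34 off centre in x). Clamp behind: at least 75 from it, 92 above the table, 115 when released.
- press_release (a joint): How far the loaded press's release button is pushed in, in m: 0 out, 0.010 fully in. Needs 4 to 5 N straight down, has no return spring and stays where pushed; the clamp bar on the bed rises with it. Loaded press: of two equal grey presses, the one with a board of three wooden staves (106 x 190 x 22 mm) under its clamp bar.
- spare_tab (a point): Same point of the same tab and catch on the other press, which is empty (no wooden board on its steel bed): leave alone. Both presses have a control deck 110 mm deep, 170 mm wide, top 34 mm above the table, on the robot's side, with the clamping bed behind it.

How it is judged:
By the outcome, as a careful person would: the job done as asked, in the order asked, and still so for the second after the job is handed in, with the robot touching nothing.
It also fails if it takes over 42 s, if anything falls off the work surface, if the arm or the gripper's body presses on something with over 40 N, if the wrist force passes 120 N, or if a joint passes its speed limit or range.

## Working session

There is one attempt and no reset: what is moved stays moved. The work goes in short steps, Python scripts to look and compute and a tool call to move; the robot and the scene stay as the last step left them, time stands still between calls to the robot, and variables do not carry over. Pictures are saved under pics/ and viewed, and the job is handed in when it is done.

Besides the shell and the picture viewer there is one more tool, called after "Call:" in YAML: its name, and indented under it one key for each argument. apply_moves: Moves the arm, as the interface text tells. Its arguments: {"type":"object","properties":{"targets":{"type":"array"},"newtons":{"type":"number"}},"required":["targets"]}

```bash
mkdir -p pics; ls; python3 - <<'E'
from bench import manip
import cv2,numpy as np
o=manip.observe(); print(o); print(manip.hold_point_z)
for n in ["top","side"]:
    s=manip.snapshot(n); cv2.imwrite(f"pics/{n}0.png",s["img"][:,:,::-1])
    print(n,s["fx"],s["fy"],s["cx"],s["cy"],s["extrinsics"].tolist() if hasattr(s["extrinsics"],'tolist') else s["extrinsics"],[k for k in s])
    for t in ["press_tab","press_release","spare_tab"]:
        for r in manip.trace(s,t): print(t,round(r["score"],2),r["point"],r["region"].sum())
E
```

```text
pics
{'time': 0.0, 'joint_pos': array([-7.20142147e+01,  1.51684243e+01,  9.19807281e+01, -1.34290093e-03,
        7.29788872e+01, -2.11306168e+00]), 'qvel': array([-0.03233824, -0.06022742,  0.06582474, -0.00806995,  0.07100075,
        0.0007074 ]), 'joint_torque': array([-2.78072885e-04, -5.02117109e+01, -3.56871521e+01,  7.29065272e-02,
        2.96861026e-02, -1.92063371e-04]), 'position': array([ 231.73951223, -633.20844554,  237.40161773]), 'orientation': array([178.46112988,  89.87195386, 108.5603714 ]), 'wrist_force': array([-0.09307347,  0.55341965, -0.01723835]), 'moment': array([ 0.00498057, -0.00717212, -0.03399   ]), 'finger_gap': 88.23666784839422}
18.700000000000003
top 505.02406931062376 505.02406931062376 315.5411785765275 196.66703125311355 [[-0.048557487759593405, 0.9778326690495066, -0.20367975285235076, 338.2216570346598], [-0.9988139813678635, -0.04826732601033231, 0.006394987403382564, -8.45055842461232], [-0.003577849431440793, 0.20374870939304146, 0.9790166813768372, 941.9524027973623], [0.0, 0.0, 0.0, 1.0]] ['img', 'z_map', 'fx', 'fy', 'cx', 'cy', 'extrinsics', 'shot']
press_tab 0.58 [186.2, 170.9] 1157
spare_tab 0.97 [453.1, 184.9] 1158
side 404.5840777053977 404.5840777053977 322.37865475379783 199.13440694399426 [[-0.8899833087989709, 0.3235413278198267, -0.32132649945471214, 278.20384843871847], [-0.4559102040064204, -0.64479239889554, 0.6135052144923946, 473.24187366238306], [-0.008694592690853301, 0.6925054306784303, 0.7213602654283239, 687.687856357242], [0.0, 0.0, 0.0, 1.0]] ['img', 'z_map', 'fx', 'fy', 'cx', 'cy', 'extrinsics', 'shot']
press_tab 0.8 [242.0, 303.3] 1150
spare_tab 0.79 [372.0, 147.9] 536
```

View pics/top0.png

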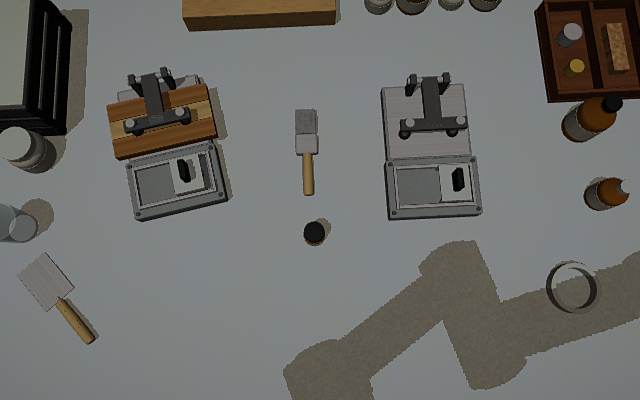

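View pics/side0.png

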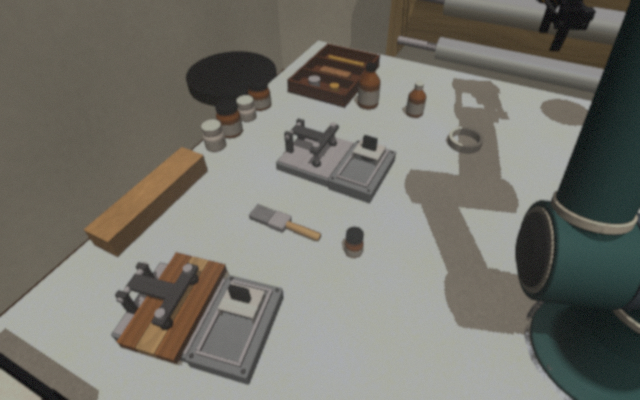

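The top view shows the loaded press on the left (robot's +y side), with its tab at about (185,170). The empty press is at about (458,180). The side view agrees: loaded tab at (240,294). Next I'll measure.

```bash
cat > h.py <<'E'
from bench import manip
import cv2,numpy as np
def cloud(s):
    v,u=np.mgrid[0:400,0:640]; z=s["z_map"].astype(float)
    P=np.stack([(u-s["cx"])/s["fx"]*z,-(v-s["cy"])/s["fy"]*z,-z],-1)
    E=np.array(s["extrinsics"]); W=P@E[:3,:3].T+E[:3,3]; W[z==0]=np.nan
    return W
E
python3 - <<'E'
from h import *
for n in ["top","side"]:
    s=manip.snapshot(n); W=cloud(s)
    T=manip.trace(s,"press_tab")
    for r in T:
        p=W[r["region"]]; p=p[~np.isnan(p[:,0])]
        print(n,r["score"],r["point"],np.median(p,0).round(1),np.percentile(p[:,2],[2,20,50,80,98]).round(0))
    c=np.nanmedian(W[T[0]["region"]],0)
    near=(np.hypot(W[...,0]-c[0],W[...,1]-c[1])<140)
    # deck frame orientation: points 28..40 high
    z=W[...,2]
    for lo,hi in [(28,40),(54,66),(70,110)]:
        m=near&(z>lo)&(z<hi)&(W[...,0]<c[0]+60)
        pts=W[m][:,:2].astype(np.float32)
        print(n,lo,hi,m.sum(),cv2.minAreaRect(pts),np.median(W[m],0).round(1))
    if n=="top":
        im=s["img"]; crop=cv2.resize(im[60:230,90:240],None,fx=5,fy=5,interpolation=cv2.INTER_CUBIC)
        crop=crop[:, :]
        cv2.imwrite("pics/topcrop.png",cv2.resize(crop,(529,600))[:,:,::-1])
    else: cv2.imwrite("pics/sidecrop.png",cv2.resize(s["img"][240:390,100:300],(800,600))[:,:,::-1])
E
```

```text
top 0.93 [188.8, 175.0] [570.9 212.3  60.2] [49. 58. 60. 64. 97.]
top 28 40 3545 ((575.5465698242188, 246.87823486328125), (120.54993438720703, 172.8031005859375), 10.919815063476562) [565.8 266.7  33.7]
top 54 66 876 ((582.0028686523438, 261.12957763671875), (160.5015869140625, 78.67865753173828), 83.41809844970703) [572.9 211.6  59.7]
top 70 110 196 ((575.858154296875, 216.343505859375), (35.727752685546875, 12.521493911743164), 10.335579872131348) [573.9 213.9  94.3]
side 0.9 [239.6, 299.5] [565.5 223.6  59.7] [42. 58. 60. 77. 96.]
side 28 40 4010 ((575.2874755859375, 252.9736785888672), (126.0289077758789, 180.22344970703125), 10.947256088256836) [559.4 278.8  33.4]
side 54 66 783 ((574.3762817382812, 217.81153869628906), (67.07759857177734, 54.78341293334961), 11.13492202758789) [564.9 227.2  59.3]
side 70 110 278 ((574.0146484375, 218.70895385742188), (36.411888122558594, 12.55409049987793), 12.337701797485352) [571.  221.   91.7]
```

```bash
cat >> h.py <<'E'
from scipy.spatial.transform import Rotation as R
def pose():
    o=manip.observe(); return np.array(o["position"]),R.from_euler("xyz",o["orientation"],degrees=True).as_matrix(),o
def need(target,yawz=None):
    p,M,o=pose()
    d=M.T@(np.array(target)-p)/10
    print("p",p.round(1),"axes x",M[:,0].round(3),"y",M[:,1].round(3),"z",M[:,2].round(3))
    print("shift tool cm",d.round(2))
    a=np.degrees(np.arctan2(M[1,2],M[0,2])); print("jaw dir deg",a.round(2),"q6",o["joint_pos"][5],"F",np.array(o["wrist_force"]).round(1),"gap",o["finger_gap"],"t",o["time"])
E
python3 - <<'E'
from h import *
need([575,217,160])
p,M,o=pose()
d=np.array([575,217,160])-p
# rotated by turn about tool x by th
for want in (101,-79):
    a=np.degrees(np.arctan2(M[1,2],M[0,2]))
    for th in (1,):
        M2=M@R.from_euler("x",th,degrees=True).as_matrix(); a2=np.degrees(np.arctan2(M2[1,2],M2[0,2]))
    print(want,a,"d/deg",a2-a, "turn",(((want-a)+180)%360-180)/(a2-a))
E
```

```text
p [ 232.  -633.9  238.8] axes x [ 0. -0. -1.] y [ 0.939  0.344 -0.   ] z [ 0.344 -0.939  0.   ]
shift tool cm [  7.87  61.46 -68.12]
jaw dir deg -69.9 q6 -2.114126030481242 F [-0.5  0.1  0.2] gap 87.93347594650935 t 0.6
101 -69.90000217703225 d/deg -1.0000000032662513 turn -170.90000161882992
-79 -69.90000217703225 d/deg -1.0000000032662513 turn 9.099997793244857
```

View pics/topcrop.png

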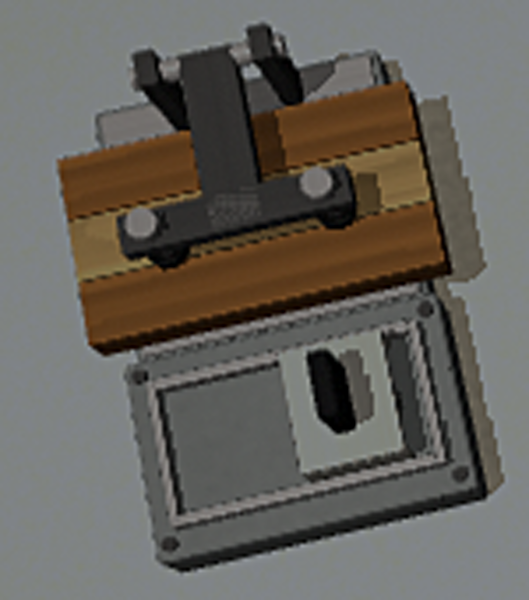

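The crop shows the catch at the right end of the loaded press and its tab upright. The measured tab centre is about (575,217), top 96, with the press turned about 11°. I'm turning the tool 9.1° first, then crossing over.

Call:
apply_moves:
  targets:
    - [[0,0,0,4.55,1],[0,0,0,4.55,1],[0,2.5,-3.85,0,1],[0,2.5,-3.85,0,1],[0,2.5,-3.85,0,1]]

```text
time: 1.1
position: [283.8, -505.0, 238.5]
orientation: [116.5, 90.0, 37.5]
wrist_force: [0.7, 0.1, 1.0]
finger_gap: 88.2
```

Call:
apply_moves:
  targets:
    - [[0,2.5,-3.85,0,1],[0,2.5,-3.85,0,1],[0,2.5,-3.85,0,1],[0,2.5,-3.85,0,1],[0,2.5,-3.85,0,1]]

```text
time: 1.6
position: [369.9, -291.7, 239.1]
orientation: [46.3, 89.9, -32.8]
wrist_force: [1.1, 0.2, 0.1]
finger_gap: 88.6
```

Call:
apply_moves:
  targets:
    - [[0,2.5,-3.85,0,1],[0,2.5,-3.85,0,1],[0,2.5,-3.85,0,1],[0,2.5,-3.85,0,1],[0,2.5,-3.85,0,1]]

```text
time: 2.1
position: [456.0, -78.8, 239.3]
orientation: [63.4, 89.9, -15.6]
wrist_force: [0.6, 0.0, 0.9]
finger_gap: 88.5
```

Call:
apply_moves:
  targets:
    - [[0,2.5,-3.85,0,1],[0,2.5,-3.85,0,1],[0,2.5,-3.85,0,1],[0,2.5,-3.85,0,1],[0,2.5,-3.85,0,1]]

```text
time: 2.6
position: [542.0, 134.2, 239.1]
orientation: [80.1, 89.9, 1.1]
wrist_force: [0.4, 0.0, -0.3]
finger_gap: 87.9
```

Call:
apply_moves:
  targets:
    - [[0,2.5,-3.85,0,1],[0,0,0,0,1],[0,0,0,0,1]]

```text
time: 2.9
position: [558.5, 175.6, 238.4]
orientation: [-56.9, 89.9, -135.7]
wrist_force: [-0.3, -0.8, 0.5]
finger_gap: 88.1
```

```bash
python3 - <<'E'
from h import *
need([575,217,160])
s=manip.snapshot("wrist"); W=cloud(s); cv2.imwrite("pics/w1.png",s["img"][:,:,::-1])
for r in manip.trace(s,"press_tab"): print(r["score"],r["point"])
z=W[...,2]; near=np.hypot(W[...,0]-575,W[...,1]-217)<60
for lo,hi in [(54,66),(74,110),(92,100)]:
    m=near&(z>lo)&(z<hi)&(W[...,0]<625)
    print(lo,hi,m.sum(),cv2.minAreaRect(W[m][:,:2].astype(np.float32)),np.median(W[m],0).round(1))
E
```

```text
p [558.5 175.6 238.4] axes x [-0.001 -0.001 -1.   ] y [ 0.981  0.193 -0.001] z [ 0.193 -0.981  0.001]
shift tool cm [ 7.84  2.42 -3.75]
jaw dir deg -78.86 q6 93.90266707998077 F [-0.3 -0.8  0.5] gap 88.06632095337706 t 2.9
0.64 [280.1, 149.0]
54 66 3358 ((575.53662109375, 217.93646240234375), (65.57569885253906, 54.217628479003906), 11.111663818359375) [579.7 214.4  60.3]
74 110 716 ((575.6636352539062, 217.85302734375), (35.791221618652344, 12.359870910644531), 11.350846290588379) [577.4 216.9  95.7]
92 100 598 ((575.6188354492188, 217.8568115234375), (35.72123718261719, 12.113985061645508), 11.471968650817871) [576.3 217.5  95.9]
```

View pics/w1.png

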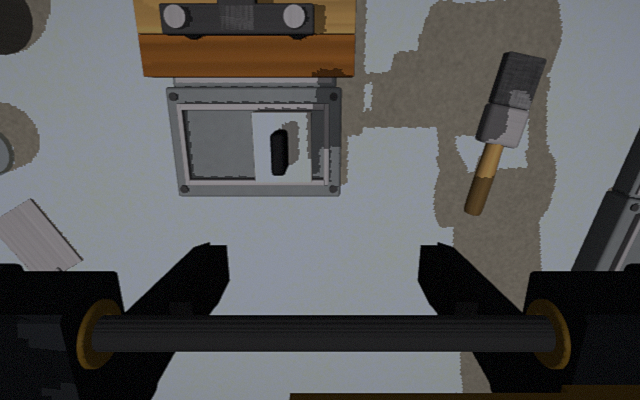

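The wrist view shows the tab at about (280,150) on the catch. Its fit is 36x12 mm, centre (575.6,217.9), top 96, plate 60, which all match the given sizes. I'm moving over it and descending.

Call:
apply_moves:
  targets:
    - [[0,1.25,-1.9,0,1],[0,1.25,-1.9,0,1],[3,0,0,0,1],[3,0,0,0,1],[3,0,0,0,1]]

```text
time: 3.5
position: [576.0, 215.2, 148.5]
orientation: [84.0, 89.9, 4.9]
wrist_force: [0.1, -0.3, -0.5]
finger_gap: 88.4
```

Call:
apply_moves:
  targets:
    - [[2.5,0,0,0,1],[2,0,0,0,1],[1.5,0,0,0,0.3],[1.2,0,0,0,0],[0.5,0,0,0,0]]

```text
time: 4.0
position: [575.5, 215.9, 70.8]
orientation: [-79.9, 89.9, -158.9]
wrist_force: [-0.4, -0.2, 0.1]
finger_gap: 65.9
```

Call:
apply_moves:
  targets:
    - [[0,0,0,0,0],[0,0,0,0,0]]

```text
time: 4.2
position: [576.7, 217.0, 72.7]
orientation: [95.9, 89.9, 16.9]
wrist_force: [-0.1, 0.1, 0.4]
finger_gap: 50.0
```

```bash
python3 - <<'E'
from h import *
need([575.6,217.9,66])
s=manip.snapshot("wrist"); W=cloud(s); cv2.imwrite("pics/w2.png",s["img"][:,:,::-1])
E
```

```text
p [576.7 217.   72.7] axes x [ 0.001  0.    -1.   ] y [0.982 0.191 0.002] z [ 0.191 -0.982 -0.   ]
shift tool cm [ 0.67 -0.09 -0.11]
jaw dir deg -79.01 q6 97.3137253916556 F [-0.1  0.1  0.4] gap 50.00670190672961 t 4.2
```

View pics/w2.png

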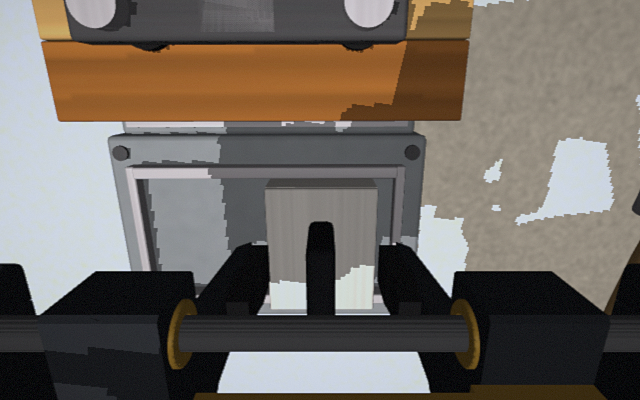

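The wrist view shows the tab centred between the fingers at about (320,265), nothing touching. I'll go 5 mm lower and grip.

Call:
apply_moves:
  targets:
    - [[0.5,0,0,0,-0.4],[0,0,0,0,-0.8],[0,0,0,0,-1],[0,0,0,0,-1],[0,0,0,0,-1]]
  newtons: 20

```text
time: 4.75
position: [576.0, 217.1, 66.8]
orientation: [152.8, 90.0, 73.8]
wrist_force: [-0.2, 1.0, 0.2]
finger_gap: 11.4
```

Call:
apply_moves:
  targets:
    - [[0,0,0,0,-1],[0,0,0,0,-1],[0,0,0,0,-1]]

```text
time: 5.05
position: [576.0, 217.1, 66.8]
orientation: [146.5, 90.0, 67.5]
wrist_force: [-0.4, 2.4, 0.5]
finger_gap: 12.0
```

Gripped at 12 mm. Now I'll slide it along press +y (tool −z).

Call:
apply_moves:
  targets:
    - [[0,0,-1,0,-1],[0,0,-1,0,-1],[0,0,-1,0,-1],[0,0,-1,0,-1],[0,0,-1,0,-1]]

```text
time: 5.55
position: [566.2, 266.9, 66.8]
orientation: [-18.2, 90.0, -97.2]
wrist_force: [0.6, -2.7, 2.1]
finger_gap: 11.9
```

Call:
apply_moves:
  targets:
    - [[0,0,-0.5,0,-1],[0,0,-0.3,0,-1],[0,0,-0.2,0,-1],[0,0,-0.1,0,-1]]

```text
time: 5.95
position: [564.2, 276.9, 66.8]
orientation: [-80.6, 90.0, -159.6]
wrist_force: [-1.0, -2.9, 3.0]
finger_gap: 11.9
```

Call:
apply_moves:
  targets:
    - [[0,0,-0.2,0,-1],[0,0,-0.1,0,-1],[0,0,0,0,-1]]

```text
time: 6.25
position: [563.7, 279.7, 66.8]
orientation: [-143.4, 90.0, 137.5]
wrist_force: [-1.2, -1.2, 3.2]
finger_gap: 12.0
```

Call:
apply_moves:
  targets:
    - [[0,0,-0.2,0,-1],[0,0,-0.1,0,-1],[0,0,0,0,-1]]

```text
time: 6.55
position: [563.4, 280.9, 66.8]
orientation: [-11.1, 89.8, -90.1]
wrist_force: [0.7, -9.1, 5.1]
finger_gap: 11.6
```

Call:
apply_moves:
  targets:
    - [[0,0,-0.2,0,-1],[0,0,0,0,-1],[0,0,0,0,-1]]

```text
time: 6.85
position: [563.4, 280.9, 66.7]
orientation: [-10.2, 89.7, -89.1]
wrist_force: [0.4, -14.0, 6.2]
finger_gap: 11.9
```

The position has stopped while the force climbs to 14 N, so the catch is at its stop after about 65 mm. I'll relax the push, release and rise.

Call:
apply_moves:
  targets:
    - [[0,0,0.3,0,-1],[0,0,0,0,-0.5],[0,0,0,0,0],[0,0,0,0,0],[0,0,0,0,0]]

```text
time: 7.35
position: [563.2, 282.2, 66.5]
orientation: [-174.6, 90.0, 106.5]
wrist_force: [-0.5, 0.4, -0.4]
finger_gap: 41.4
```

Call:
apply_moves:
  targets:
    - [[-2,0,0,0,0],[-4,0,0,0,0],[-4,0,0,0,0],[-4,0,0,0,-0.5],[0,-1.5,2,0,-1]]

```text
time: 7.85
position: [557.3, 262.8, 214.7]
orientation: [105.4, 89.2, 26.6]
wrist_force: [0.7, -0.5, 0.4]
finger_gap: 30.5
```

Call:
apply_moves:
  targets:
    - [[0,-1.5,2,0,-1],[0,-1,2,0,-1],[0,0,0,0,-1]]

```text
time: 8.15
position: [534.7, 213.5, 206.7]
orientation: [-37.2, 90.0, -116.3]
wrist_force: [0.0, 0.0, 0.1]
finger_gap: 6.1
```

```bash
cat > m.py <<'E'
from h import *
def run(tag):
    for n in ["wrist","top"]:
        s=manip.snapshot(n); W=cloud(s); cv2.imwrite(f"pics/{tag}_{n}.png",s["img"][:,:,::-1])
        for t in ["press_tab","press_release"]:
            for r in manip.trace(s,t):
                p=W[r["region"]]; print(n,t,round(r["score"],2),r["point"],np.nanmedian(p,0).round(1))
        z=W[...,2]
        for nm,c,rad,lo,hi in [("plate",(563,281),50,54,66),("tab",(563,281),50,90,100),("button",(576,216),22,38,56)]:
            m=(np.hypot(W[...,0]-c[0],W[...,1]-c[1])<rad)&(z>lo)&(z<hi)
            if m.sum()>10: print(n,nm,m.sum(),cv2.minAreaRect(W[m][:,:2].astype(np.float32)),np.median(W[m],0).round(1))
E
python3 -c "
import m
m.run('a'); m.need([575.6,217.9,66])"
```

```text
wrist press_tab 0.62 [249.1, 132.8] [566.8 277.   60.6]
wrist press_release 0.87 [334.2, 136.4] [577.3 212.1  52.1]
wrist plate 4140 ((563.0072021484375, 280.5979309082031), (66.20734405517578, 54.46017837524414), 11.323162078857422) [568.  275.3  60.3]
wrist tab 816 ((563.5098876953125, 280.6274108886719), (35.15093231201172, 12.686100006103516), 10.872692108154297) [564.3 279.8  95.9]
wrist button 1018 ((576.2680053710938, 212.69210815429688), (36.46175765991211, 36.15327835083008), 55.351226806640625) [577.4 212.3  52.1]
top press_tab 0.58 [157.4, 188.3] [544.5 269.7  59.8]
top press_tab 0.51 [191.4, 173.5] [574.8 207.6  51.4]
top press_release 0.47 [192.6, 176.1] [573.7 208.   51.4]
top plate 314 ((546.9215698242188, 271.19451904296875), (28.999727249145508, 46.179386138916016), 10.681070327758789) [544.5 266.9  59.6]
top tab 33 ((551.8804931640625, 273.9921875), (8.204267501831055, 13.024137496948242), 73.37215423583984) [552.3 274.1  95. ]
top button 220 ((573.3741455078125, 211.8949737548828), (27.5223388671875, 35.31636047363281), 6.228647232055664) [574.5 208.5  51.3]
p [535.8 216.  206.6] axes x [ 0.  0. -1.] y [0.981 0.192 0.   ] z [ 0.192 -0.981 -0.   ]
shift tool cm [14.06  3.94  0.58]
jaw dir deg -78.96 q6 98.42724439464087 F [-0.1 -0.4  0.1] gap 0.44697171692155185 t 8.45
```

View pics/a_wrist.png

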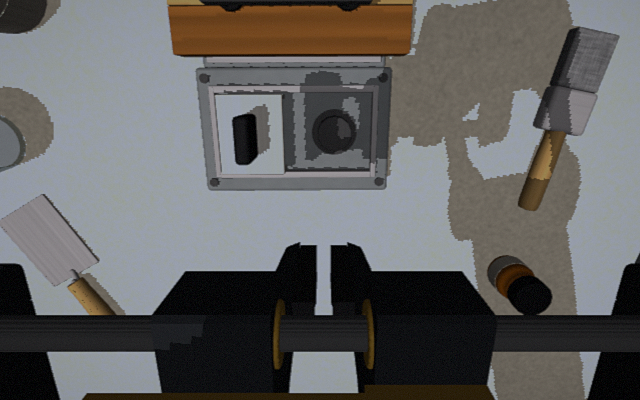

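The wrist view shows the catch at the left end of its rails (tab at 244,139) and the button uncovered at (335,132). The button measures (577,212), top 52. That is 70 mm from the open tab, as specified. I'll go above it with the fingers shut.

Call:
apply_moves:
  targets:
    - [[0,2,0.6,0,-1],[0,1.95,0.6,0,-1],[4,0,0,0,-1],[4,0,0,0,-1],[3,0,0,0,-1]]

```text
time: 8.95
position: [576.0, 211.3, 94.1]
orientation: [-87.4, 89.9, -166.3]
wrist_force: [0.3, -0.2, 0.4]
finger_gap: 0.8
```

Call:
apply_moves:
  targets:
    - [[2,0,0,0,-1],[1,0,0,0,-1],[0,0,0,0,-1],[0,0,0,0,-1]]

```text
time: 9.35
position: [577.4, 211.5, 67.5]
orientation: [97.6, 89.9, 18.6]
wrist_force: [0.1, 0.5, 1.0]
finger_gap: 0.3
```

```bash
python3 -c "
from h import *
need([576.8,212,52])
s=manip.snapshot('wrist'); cv2.imwrite('pics/b.png',s['img'][:,:,::-1])"
```

```text
p [577.4 211.5  67.5] axes x [ 0.001  0.    -1.   ] y [0.982 0.191 0.001] z [ 0.191 -0.982 -0.   ]
shift tool cm [ 1.55 -0.05 -0.07]
jaw dir deg -78.98 q6 96.76623988142155 F [0.1 0.5 1. ] gap 0.3024895220619586 t 9.35
```

View pics/b.png

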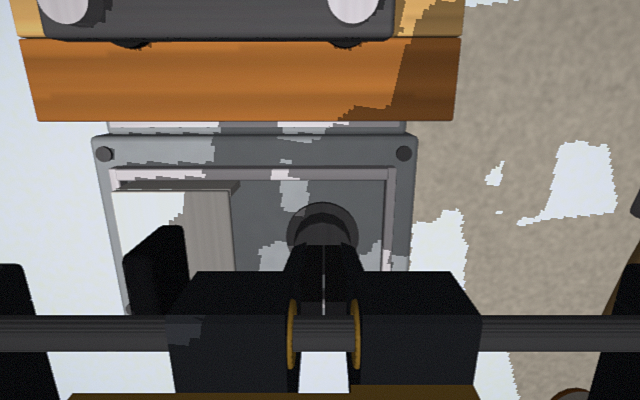

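The wrist view shows the shut fingers centred over the button (about 322,225) and clear of the plate and the tab. Now I'll press down.

Call:
apply_moves:
  targets:
    - [[0.8,0,0,0,-1],[0.5,0,0,0,-1],[0.3,0,0,0,-1],[0.3,0,0,0,-1],[0,0,0,0,-1]]

```text
time: 9.9
position: [576.8, 211.0, 47.8]
orientation: [103.5, 90.0, 24.5]
wrist_force: [-1.2, 0.3, 1.6]
finger_gap: 0.4
```

Call:
apply_moves:
  targets:
    - [[0.2,0,0,0,-1],[0.2,0,0,0,-1],[0.2,0,0,0,-1],[0,0,0,0,-1]]

```text
time: 10.3
position: [576.9, 210.9, 42.4]
orientation: [89.5, 90.0, 10.5]
wrist_force: [-1.5, -0.9, 7.8]
finger_gap: 0.4
```

Call:
apply_moves:
  targets:
    - [[0.2,0,0,0,-1],[0.1,0,0,0,-1],[0,0,0,0,-1]]

```text
time: 10.6
position: [577.0, 211.0, 42.3]
orientation: [65.5, 90.0, -13.5]
wrist_force: [-9.7, -3.1, 24.9]
finger_gap: 0.3
```

The button has bottomed at z = 42.3 with 25 N. I'm lifting off and checking.

Call:
apply_moves:
  targets:
    - [[-0.5,0,0,0,-1],[-1.5,0,0,0,-1],[-3,0,0,0,-1],[-4,0,0,0,-1],[-4,0,0,0,-1]]

```text
time: 11.1
position: [575.8, 210.6, 169.2]
orientation: [-83.3, 89.9, -162.3]
wrist_force: [1.1, -0.3, 0.9]
finger_gap: 0.5
```

Call:
apply_moves:
  targets:
    - [[-3,0,0,0,-1],[0,-3,2,0,-1],[0,-3,2,0,-1],[0,0,0,0,-1],[0,0,0,0,-1]]

```text
time: 11.6
position: [525.1, 159.9, 198.8]
orientation: [117.7, 90.0, 38.6]
wrist_force: [-0.4, -0.3, -0.2]
finger_gap: 0.4
```

```bash
python3 -c "
import m
m.run('c'); m.need([575.6,217.9,66])
s=m.manip.snapshot('side'); m.cv2.imwrite('pics/c_side.png',s['img'][:,:,::-1])"
```

```text
wrist press_tab 0.96 [182.6, 109.9] [566.7 275.   60.7]
wrist press_release 0.97 [275.8, 110.8] [577.1 211.4  42.2]
wrist plate 4250 ((562.8038330078125, 280.2709045410156), (65.8309326171875, 54.85892868041992), 11.342679977416992) [568.7 272.7  60.4]
wrist tab 986 ((562.9686889648438, 279.8215026855469), (35.71109390258789, 12.318737030029297), 12.095696449279785) [563.8 278.8  95.9]
wrist button 1106 ((577.1226196289062, 213.1555938720703), (38.260093688964844, 35.94911575317383), 2.5701029300689697) [577.  211.7  42.1]
top press_tab 0.65 [144.8, 193.7] [534.4 292.9  59.3]
top plate 195 ((561.7876586914062, 284.9171142578125), (66.21829223632812, 38.38746643066406), 6.967513561248779) [538.9 293.9  59.7]
p [525.9 160.7 198.6] axes x [-0.  0. -1.] y [ 0.982  0.191 -0.   ] z [ 0.191 -0.982 -0.   ]
shift tool cm [13.26  5.97 -4.66]
jaw dir deg -78.97 q6 93.36118676888567 F [ 0.6 -0.3  0.2] gap 0.3253363066244539 t 11.9
```

View pics/c_wrist.png

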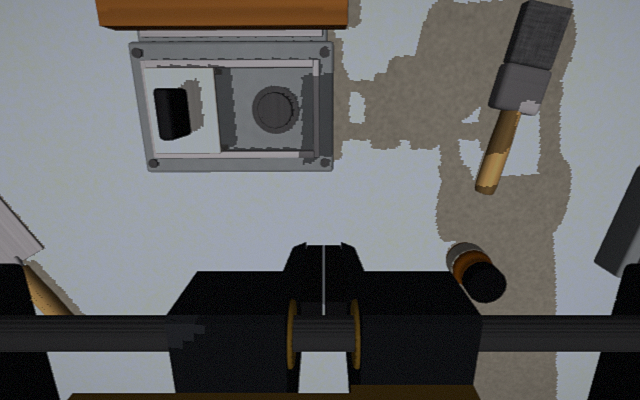

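View pics/c_side.png

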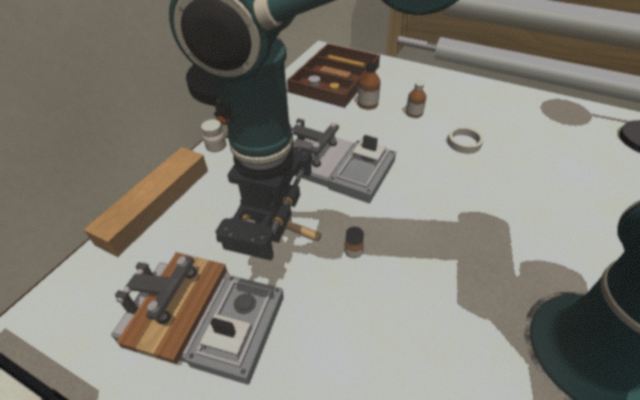

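The wrist view shows the catch still at the left end of its rails (tab 172,113) and the button sunk (275,110), top at 42. The side view confirms the catch is open and the other press looks as it did. I'm handing in.

```bash
python3 -c "
from bench import manip
print(manip.close_job())"
```

```text
the job is handed in; nothing more can be done
None
```

The loaded press is unlocked: its catch is fully open, its release button is pushed in and staying in, and the job was handed in at about 12 s.

- **Catch:** I gripped it by the tab and slid it about 64 mm to its stop, where the force rose to about 14 N with no further movement. The last wrist image puts the tab 70 mm from the button, which is the full travel.
- **Button:** I pressed it with the shut fingers until it bottomed at about 25 N. After I lifted off, its top measured 42 mm above the table, against 52 mm before, so it is the full 10 mm in.
- **Robot:** it was clear of everything at hand-in, with wrist force near zero. I did not touch the empty press, and it looks unchanged in the side view.
- **Checks that failed or disagreed:** in the last top view the network did not report the button, and the plate and tab fits were poor. I think the arm was blocking that view, but I did not look at the image, so I relied on the wrist camera. I did not measure the clamp bar's rise.

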